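# Put the 100 mm coil in the curing oven

### The job

The 100 mm long transformer coil on the drip tray is ready to be baked. Pull the oven door all the way down, lay that coil flat on the wire rack that comes out with it (set it down, do not drop it), then ease the door fully shut without slamming it. Leave the 75 mm and 125 mm coils, the meter and the varnish tin as they are.

Things in the scene. Friction and masses are not known exactly. Their poses are not given: they have to be found in the camera images.
- oven: cream bench oven, 360 wide, 270 deep, 222 mm high, fixed. Origin on the bench under the middle of the door's hinge line, in the plane of the front; x points into the oven, y along the front, z up. Mouth behind the door: y -115 to 115, z 40 to 208 mm; a 14 mm roof edge above it, so keep the gripper in front of the mouth or above 222 mm. Control panel, knobs 22 mm proud: y -130 to -225 mm
- oven_door (a joint): angle of the bottom-hinged glass door: 0 shut (upright), 1.45 all the way down (stop, nearly level); may start slightly ajar. 250 mm wide, 165 mm high, 16 mm thick, 0.7 kg. Its hinge is stiff: it stays where it is left, needs about 4 N at the handle to pull down and up to 8 N to lift
- door_hinge (a point): middle of the door's hinge line, 45 mm above the bench, in the plane of the oven's front
- door_handle (a point): middle of the black handle bar, 12 mm thick, 130 mm long, parallel to the hinge, 205 mm up the door from it and 26 mm outward of the front plane. 34 mm free between bar and door's top edge. 250 mm above the bench when shut, 44 mm when down. It can be pinched from above over the whole swing, a finger on each side (open up to 30 mm when down), and turns between the fingers
- rack_spot (a point): on top of the wire rack, mid width, 45 mm behind its front edge; axes as the oven's. Rack 216 wide, 210 deep, top 150 mm above the bench, with side and back rails 12 mm high. Linked to the door, it slides out 72 mm per radian of door angle: with the door down its front edge is 100 mm out of the oven, this point 55 mm. The mouth is 58 mm high above the rack
- coil_100_mid (a point): centre of the 100 mm long coil, the one to bake: brown rounded-square winding 38 x 38 mm between square black flanges 44 x 44 x 4 mm; about 340 g. x along its length, z up; the centre is 22 mm above what it lies on. Starts on the tray floor, 3 mm above the bench
- coil_75_mid (a point): centre of the look-alike coil 75 mm long, same section; to be left
- coil_125_mid (a point): centre of the look-alike coil 125 mm long, same section; to be left
- tray: fixed aluminium drip tray 320 x 190 mm with a 10 mm high rim; floor 3 mm above the bench; the three coils lie on it side by side about 100 mm apart, in any order. Origin at the centre of its underside, x along its length
- meter: loose dark grey handheld meter 150 x 75 x 34 mm, origin at the centre of its underside; to be left
- varnish_tin: loose upright tin, 72 mm diameter, 85 mm high, origin at the centre of its underside; to be left

How it is judged:
By the outcome, as a careful person would: the job done as asked, in the order asked, and still so for the second after the job is handed in, with the robot touching nothing.
It also fails if it takes over 72 s, if anything falls off the work surface, if the arm or the gripper's body presses on something with over 40 N, if the wrist force passes 120 N, or if a joint passes its speed limit or range.

### The arm

A 6-joint arm with a two-finger parallel gripper is mounted at the origin on the work surface. World frame = base frame: x ahead of the robot, y to its left, z up, the work surface at z = 0. Lengths are in m, angles in rad, forces in N, time in s.
With the tool pointing down it reaches from about 0.25 to 0.775 m from the base axis. Payload 4 kg.
Tool frame: the origin (TCP) lies midway between the tips of the shut fingers; the grasp point (between the pads) lies 19 mm behind it; y points along the fingers, x is the direction in which the jaws open and shut, and the axes are right-handed (so a half turn about y gives the same grasp; the last joint's range is limited). The gripper opens to 94 mm and grips with 3 to 60 N. Pads are 16 mm wide; open, the fingers measure 119 mm over their backs; the gripper's body (75 mm by 177 mm) begins 78 mm behind the grasp point.
Start: joints at [1.09, 0.087, 1.371, -0, 1.684, -0.103], TCP at [0.203, 0.511, 0.206] pointing down, gripper open.
Joint ranges: [-3.1, 3.1], [-0.76, 2.03], [0.27, 2.55], [-1.08, 4.22], [0.17, 2.65], [-2.57, 2.57]. Speed limits (rad/s): [2.79, 2.79, 3.14, 3.14, 3.14, 3.14].

### API

Orientations are given as [roll, pitch, yaw] about the fixed x, y, z axes, in that order (R = Rz(yaw) Ry(pitch) Rx(roll)).
In Python, from bench import robot, snapshot, camera_info, ticket gives the robot as it stands.
- The arm moves only by the shell command python3 -m creep 'ROWS'. ROWS is JSON, a list of rows, each an object with "slide": the shift along the tool's x, y, z in mm, a list of three; "roll": the turn about the tool's y in degrees; "grip": the closure, from 0 (fully open) to 1 (shut). In form: [{"slide": [x, y, z], "roll": roll, "grip": grip}, ...]. A call has 1 to 20 rows; each row is the pose to reach, as a shift and turn from the pose commanded when the call began, along the tool's axes at that moment; what a row does not reach only later rows make up. A row lasts 1/12 s, in which the tool goes at most 41.7 mm and 7.16 degrees, less where a joint would pass 70% of its speed; a pose out of reach is approached as far as the arm can. A call with a gripper value outside its range is refused whole. The fingers move at their own pace and stop on an object; the grip force is fixed at half the most. Time passes only in rows, so rows that repeat a pose let the fingers close. It gives the time, the measured TCP pose, the force and the opening at its end, in the units of the state.
- robot.get_obs(): the state, without advancing time (a new reading comes with each control period).
- snapshot(name): name is "scene" or "side" or "wrist"; returns the picture (400x640x3 uint8, red, green, blue); there is no depth.
- camera_info(name): a dict with "fx", "fy", "cx", "cy" (pixels), "dist" ([k1, k2, p1, p2, k3] as OpenCV has them; the pictures are not rectified), "cam_to_world" (4x4, takes a point from camera to world coordinates). Camera axes: x right, y down, z forward; pixel columns grow to the right and rows downward; lengths in m; the calibration is good to about 2 mm. A picture is of the moment at which its call begins: read the wrist's pose just before it. camera_info takes no time and is no camera call; for the wrist camera it gives the pose at the moment of the call.
- ticket.close_job(): hands the job in, once; it reports no verdict.
The state is a dict: "time": time; "joint_positions": joint angles; "qvel": joint speeds; "joint_torque": joint torques, N m; "tool_pos": TCP position; "ee_rot": TCP orientation; "wrist_force": force on the tool from outside, world axes, zero at the start; "wrist_torque": the same for the moment, N m; "width": finger opening in m.
Only numpy, scipy, OpenCV 4.12 (cv2) and the standard library are available. Lean on these libraries where they do the work, as an engineer would, in place of code of your own. Each camera call takes 0.05 s, during which the arm holds its last target.

## Working session

There is one attempt and no reset: what is moved stays moved. The work goes in short steps, Python scripts to look and compute and a shell command to move; the robot and the scene stay as the last step left them, time stands still between calls to the robot, and variables do not carry over. Pictures are saved under pics/ and viewed, and the job is handed in when it is done.

```bash
ls; mkdir -p pics; python3 - <<'E'
from bench import robot, snapshot, camera_info
import cv2,numpy as np
print({k:np.round(v,3) for k,v in robot.get_obs().items()})
for n in ["scene","side","wrist"]:
    ci=camera_info(n); print(n,{k:np.round(v,4).tolist() for k,v in ci.items()})
    cv2.imwrite(f"pics/{n}0.png",snapshot(n)[:,:,::-1])
E
```

```text
pics
{'time': np.float64(0.0), 'joint_positions': array([ 1.09 ,  0.088,  1.372,  0.   ,  1.684, -0.103]), 'qvel': array([-0.001, -0.001, -0.   ,  0.001,  0.   ,  0.001]), 'joint_torque': array([-1.0000e-03, -3.4018e+01, -3.0243e+01,  7.2000e-02,  3.3000e-02,
       -0.0000e+00]), 'tool_pos': array([0.203, 0.511, 0.204]), 'ee_rot': array([-1.571,  0.002,  1.193]), 'wrist_force': array([-0.817, -0.077,  0.158]), 'wrist_torque': array([ 0.008, -0.014, -0.01 ]), 'width': np.float64(0.094)}
scene {'fx': 424.0156, 'fy': 424.0156, 'cx': 321.232, 'cy': 204.9166, 'dist': [-0.1029, 0.0, 0.0, 0.0, 0.0], 'cam_to_world': [[0.8568, 0.4063, -0.3175, 0.9343], [0.5156, -0.6811, 0.5198, -0.6889], [-0.005, -0.6091, -0.7931, 1.0297], [0.0, 0.0, 0.0, 1.0]]}
side {'fx': 478.1208, 'fy': 478.1208, 'cx': 324.0626, 'cy': 192.9527, 'dist': [0.039, 0.0, 0.0, 0.0, 0.0], 'cam_to_world': [[0.1187, 0.9416, -0.315, 0.9616], [0.9929, -0.113, 0.0364, -0.1515], [-0.0013, -0.3171, -0.9484, 1.3203], [0.0, 0.0, 0.0, 1.0]]}
wrist {'fx': 280.078, 'fy': 280.078, 'cx': 320.0002, 'cy': 195.11, 'dist': [-0.0422, 0.0, 0.0, 0.0, 0.0], 'cam_to_world': [[0.3695, 0.8944, 0.252, 0.1291], [0.9292, -0.3553, -0.1014, 0.5397], [-0.0012, 0.2717, -0.9624, 0.383], [0.0, 0.0, 0.0, 1.0]]}
```

View pics/scene0.png

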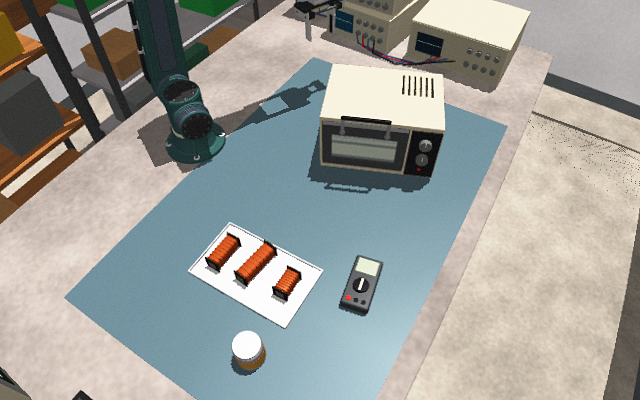

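View pics/side0.png

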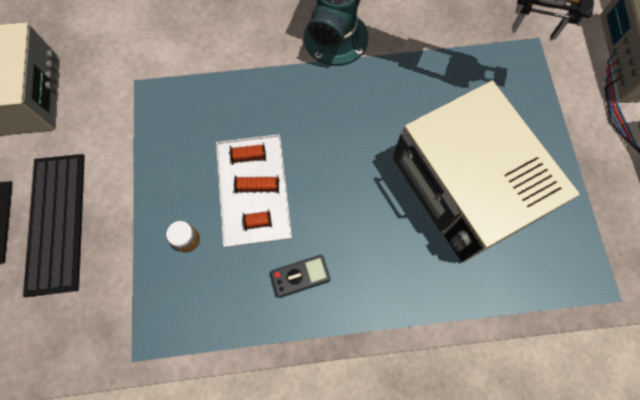

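View pics/wrist0.png

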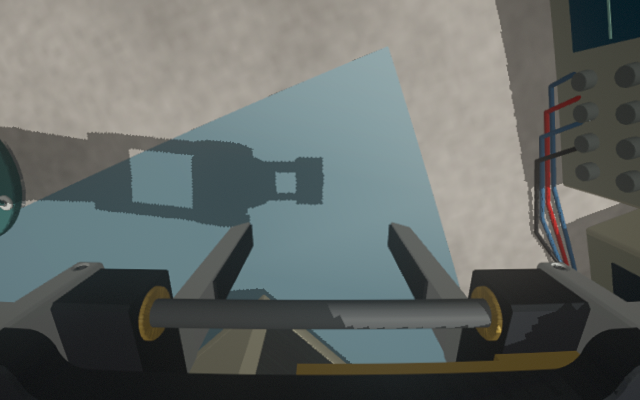

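The oven is on the right with its door to the front-left. The three coils are on the tray: 75 mm lowest in the side view at about (256,220), the middle one (256,184) longest, and the top one (248,153) probably the 100 mm. I'll enlarge these before measuring.

```bash
python3 - <<'E'
import cv2
s=cv2.imread("pics/side0.png"); c=cv2.imread("pics/scene0.png")
cv2.imwrite("pics/c1.png",cv2.resize(s[125:245,205:305],None,fx=5,fy=5,interpolation=cv2.INTER_CUBIC))
cv2.imwrite("pics/c2.png",cv2.resize(s[120:270,360:500],None,fx=4,fy=4,interpolation=cv2.INTER_CUBIC))
cv2.imwrite("pics/c3.png",cv2.resize(c[100:200,310:450],None,fx=5,fy=5,interpolation=cv2.INTER_CUBIC))
cv2.imwrite("pics/c4.png",cv2.resize(c[215:335,180:330],None,fx=5,fy=5,interpolation=cv2.INTER_CUBIC))
E
```

```text
(no output)
```

View pics/c1.png

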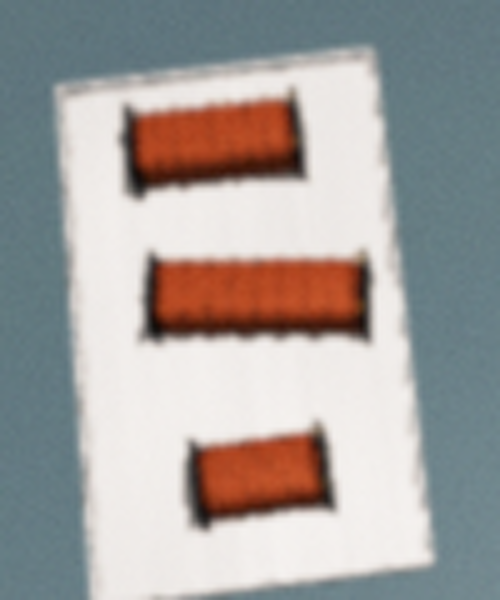

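View pics/c2.png

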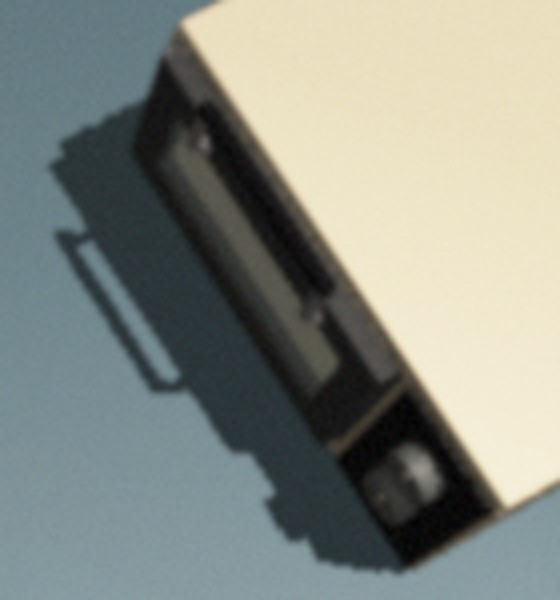

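View pics/c3.png

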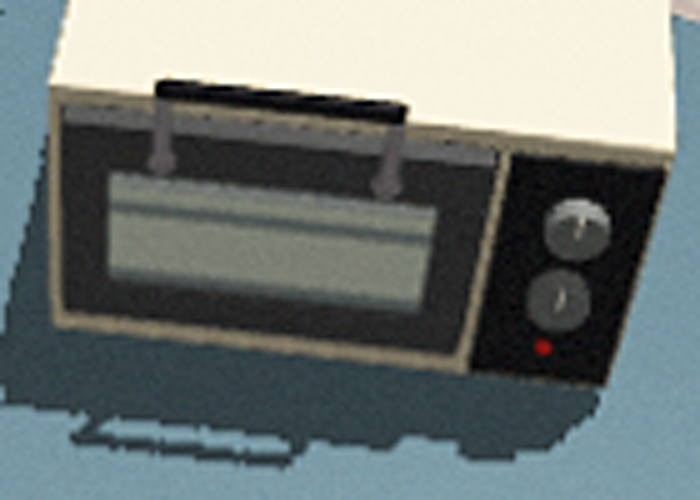

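View pics/c4.png

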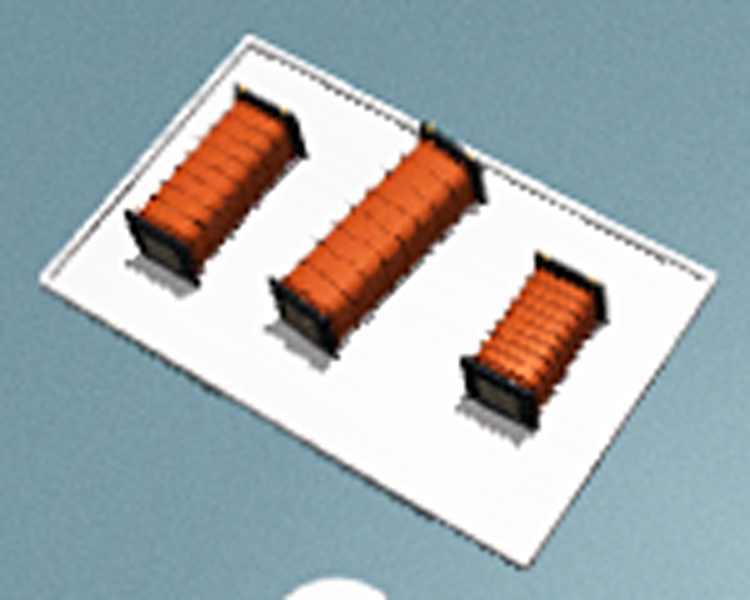

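Side crop: the top coil's back top corners are about (128,106) and (293,92). Scene crop: its flange top corners are (240,90), (288,112), (130,214) and (192,250). The oven's roof front corners are at (182,20)/(500,508) in the side crop and (50,85)/(673,155) in the scene crop. The handle is at (203,108)-(328,292) in the side crop and (158,86)-(404,112) in the scene crop.

```bash
cat > h.py <<'E'
import numpy as np, cv2
from bench import robot, snapshot, camera_info
def cam(n):
    c=camera_info(n);K=np.array([[c["fx"],0,c["cx"]],[0,c["fy"],c["cy"]],[0,0,1]]);return K,np.array(c["dist"]),np.array(c["cam_to_world"])
def ray(n,p,ci=None):
    K,d,T=ci or cam(n)
    u=cv2.undistortPoints(np.array([[p]],float),K,d)[0,0]
    return T[:3,3],T[:3,:3]@np.array([u[0],u[1],1])
def onz(n,p,z,ci=None):
    o,r=ray(n,p,ci);return o+r*(z-o[2])/r[2]
def tri(a,pa,b,pb):
    o1,r1=ray(a,pa);o2,r2=ray(b,pb)
    s=np.linalg.lstsq(np.c_[r1,-r2],o2-o1,rcond=None)[0]
    p,q=o1+s[0]*r1,o2+s[1]*r2
    return (p+q)/2,np.linalg.norm(p-q)
def proj(n,P):
    K,d,T=cam(n);R=T[:3,:3].T
    return cv2.projectPoints(np.atleast_2d(P).astype(float),cv2.Rodrigues(R)[0],-R@T[:3,3],K,d)[0][:,0]
def oc(p,off,f): return [off[0]+(p[0]+.5)/f-.5,off[1]+(p[1]+.5)/f-.5]
E
python3 - <<'E'
from h import *
np.set_printoptions(precision=4,suppress=True)
c1=lambda p:oc(p,(205,125),5);c2=lambda p:oc(p,(360,120),4);c3=lambda p:oc(p,(310,100),5);c4=lambda p:oc(p,(180,215),5)
for nm,ps in dict(A=[(128,106),(293,92)],B=[(152,256),(362,254)],C=[(194,442),(318,427)]).items():
    P=[onz("side",c1(p),.047) for p in ps];print(nm,P,np.linalg.norm(P[1]-P[0]))
for nm,ps in dict(A=[(240,90),(288,112),(192,250),(130,214)],B=[(427,125),(472,158),(336,318),(277,281)],C=[(540,256),(600,288),(530,395),(467,360)]).items():
    P=np.array([onz("scene",c4(p),.047) for p in ps]);m=P.mean(0);d=P[0]+P[1]-P[2]-P[3]
    print(nm,P[:,:2].tolist(),m,np.linalg.norm(d)/2,np.degrees(np.arctan2(d[1],d[0])))
for a,b in [((182,20),(50,85)),((500,508),(673,155))]:
    print("roof",tri("side",c2(a),"scene",c3(b)),onz("side",c2(a),.222),onz("scene",c3(b),.222))
for a,b in [((203,108),(158,86)),((328,292),(404,112))]:
    print("handle",tri("side",c2(a),"scene",c3(b)))
E
```

```text
A [array([ 0.363 , -0.3557,  0.047 ]), array([ 0.3655, -0.2601,  0.047 ])] 0.0956003299244384
B [array([ 0.4575, -0.3475,  0.047 ]), array([ 0.4704, -0.2291,  0.047 ])] 0.1190910345341471
C [array([ 0.5701, -0.3311,  0.047 ]), array([ 0.5696, -0.2624,  0.047 ])] 0.06875483997807236
A [[0.3661005416209848, -0.2628851377708131], [0.39843020772176907, -0.26056972122434796], [0.4082849156820756, -0.3570170534749634], [0.3651994467896629, -0.3573108956429689]] [ 0.3845 -0.3094  0.047 ] 0.09554148800531509 92.68570317055725
B [[0.46992228126733343, -0.22754636769191294], [0.5035116996947647, -0.2323099314195523], [0.4986577294914164, -0.3493565838478405], [0.45882063839101195, -0.34809410052859496]] [ 0.4827 -0.2893  0.047 ] 0.11906476546210809 86.15807952415472
C [[0.5691713838423895, -0.2638504704428444], [0.6066663614015206, -0.2635631781891738], [0.6093919344877253, -0.3333672455240684], [0.5708249320501451, -0.33376740156563384]] [ 0.589  -0.2986  0.047 ] 0.0698948032998866 91.79517082859248
roof (array([0.4378, 0.1181, 0.2165]), np.float64(0.001308319837872835)) [0.4397 0.1167 0.222 ] [0.4419 0.1124 0.222 ]
roof (array([0.7712, 0.2464, 0.2191]), np.float64(0.00011360053434073893)) [0.7717 0.2454 0.222 ] [0.7719 0.243  0.222 ]
handle (array([0.5132, 0.1117, 0.2527]), np.float64(0.0016362810874168373))
handle (array([0.6382, 0.1642, 0.2512]), np.float64(0.0007980879960446463))
```

Coil A (smallest x) measures 100 mm end to end, B 125 and C 75, so A is the target, centred at about (0.386,-0.309). The roof edge comes out 356 mm long and the handle mid at (0.576,0.138,0.252) against an expected (0.575,0.140,0.250), so the measurements agree. Next I raise the tool and go above the handle.

```bash
cat > tgt.py <<'E'
import sys
from h import *
from scipy.spatial.transform import Rotation as Ro
def slide(p,yawdeg=None):
    o=robot.get_obs();R=Ro.from_euler('xyz',o["ee_rot"]).as_matrix()
    s=R.T@(np.array(p)-o["tool_pos"])*1000
    y=np.degrees(np.arctan2(R[1,0],R[0,0]))
    print("slide",np.round(s,1),"roll",None if yawdeg is None else round(((y-yawdeg)+180)%360-180,1),"yaw",round(y,2))
if __name__=="__main__": slide([float(a) for a in sys.argv[1:4]],float(sys.argv[4]) if len(sys.argv)>4 else None)
E
python3 tgt.py .576 .139 .31 111.8
python3 -m creep '[{"slide":[0,-40,0],"roll":0,"grip":0},{"slide":[0,-80,0],"roll":0,"grip":0},{"slide":[0,-110,0],"roll":-5,"grip":0},{"slide":[-60,-125,-130],"roll":-20,"grip":0},{"slide":[-60,-125,-130],"roll":-20,"grip":0},{"slide":[-60,-125,-130],"roll":-20,"grip":0},{"slide":[-60,-125,-130],"roll":-20,"grip":0},{"slide":[-209,-125,-484],"roll":-43.4,"grip":0},{"slide":[-209,-125,-484],"roll":-43.4,"grip":0},{"slide":[-209,-125,-484],"roll":-43.4,"grip":0},{"slide":[-209,-125,-484],"roll":-43.4,"grip":0},{"slide":[-209,-125,-484],"roll":-43.4,"grip":0},{"slide":[-209,-125,-484],"roll":-43.4,"grip":0},{"slide":[-209,-125,-484],"roll":-43.4,"grip":0},{"slide":[-209,-125,-484],"roll":-43.4,"grip":0},{"slide":[-209,-125,-484],"roll":-43.4,"grip":0},{"slide":[-209,-125,-484],"roll":-43.4,"grip":0},{"slide":[-209,-125,-484],"roll":-43.4,"grip":0},{"slide":[-209,-125,-484],"roll":-43.4,"grip":0},{"slide":[-209,-125,-484],"roll":-43.4,"grip":0}]'
cat > shot.py <<'E'
import sys
from h import *
n,f=sys.argv[1:3]
o=robot.get_obs();ci=cam(n)
np.savez("pics/"+f+".npz",K=ci[0],d=ci[1],T=ci[2])
print("t",round(float(o["time"]),2),np.round(o["tool_pos"],4),np.round(np.degrees(o["ee_rot"]),2),"F",np.round(o["wrist_force"],1),"w",round(float(o["width"]),4))
cv2.imwrite("pics/"+f+".png",snapshot(n)[:,:,::-1])
E
python3 shot.py wrist w1
```

```text
slide [-208.1 -105.1 -484.1] roll -43.4 yaw 68.35
time: 1.82
tool_pos: [0.5752, 0.139, 0.3303]
ee_rot: [-1.57, -0.001, 1.951]
wrist_force: [-0.4, 0.3, 0.7]
width: 0.0938
t 1.82 [0.5752 0.139  0.3303] [-8.9970e+01 -5.0000e-02  1.1178e+02] F [-0.4  0.3  0.7] w 0.0938
```

View pics/w1.png

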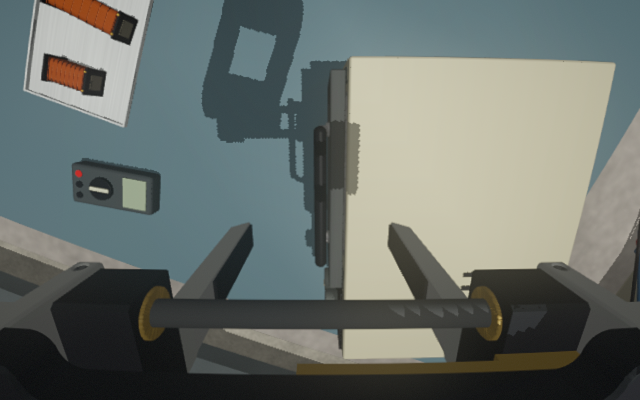

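The bar runs vertically from (320,127) to (320,267), midway between the fingertips (about 250 and 390). I'll convert those to world coordinates.

```bash
python3 - <<'E'
from h import *
d=np.load("pics/w1.npz");ci=(d["K"],d["d"],d["T"])
a,b=[onz("wrist",p,.252,ci) for p in [(320.5,127),(320,266)]]
print(a,b,(a+b)/2,np.linalg.norm(a-b),np.degrees(np.arctan2(*(b-a)[1::-1])))
a,b=[onz("wrist",p,.222,ci) for p in [(349,57),(343,358)]]
print(a,b,np.linalg.norm(a-b),np.degrees(np.arctan2(*(b-a)[1::-1])))
E
```

```text
[0.50996797 0.11309116 0.252     ] [0.63932165 0.16418756 0.252     ] [0.57464481 0.13863936 0.252     ] 0.13907988757386702 21.554669825094624
[0.44086573 0.11454889 0.222     ] [0.76958715 0.24827686 0.222     ] 0.3548815816059105 22.137104910936795
```

```bash
python3 -m creep '[{"slide":[0,30,0],"roll":0,"grip":0.4},{"slide":[0,55,0],"roll":0,"grip":0.4},{"slide":[0,75,0],"roll":0,"grip":0.4},{"slide":[0,88,0],"roll":0,"grip":0.4},{"slide":[0,97,0],"roll":0,"grip":0.4},{"slide":[0,97,0],"roll":0,"grip":0.4},{"slide":[0,97,0],"roll":0,"grip":0.6},{"slide":[0,97,0],"roll":0,"grip":0.8},{"slide":[0,97,0],"roll":0,"grip":1},{"slide":[0,97,0],"roll":0,"grip":1},{"slide":[0,97,0],"roll":0,"grip":1},{"slide":[0,97,0],"roll":0,"grip":1},{"slide":[0,97,0],"roll":0,"grip":1}]'; python3 shot.py scene s1
```

```text
time: 2.95
tool_pos: [0.5758, 0.1385, 0.2337]
ee_rot: [-1.571, -0.0, 1.95]
wrist_force: [-0.6, 2.0, -0.1]
width: 0.013
t 2.95 [0.5758 0.1385 0.2337] [-9.0020e+01 -1.0000e-02  1.1175e+02] F [-0.6  2.  -0.1] w 0.013
```

View pics/s1.png

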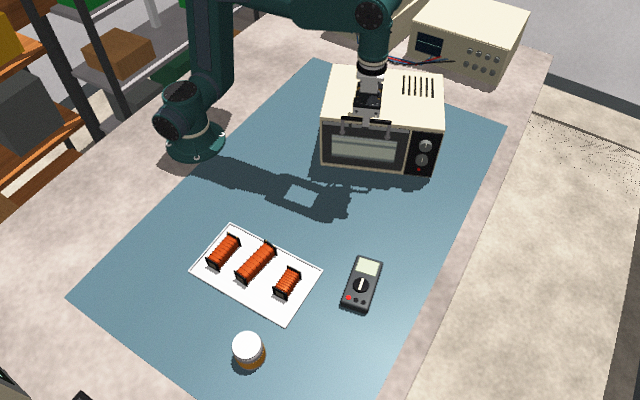

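Width is 13 mm on the 12 mm bar, so it is gripped. Now I compute the arc offsets.

```bash
python3 - <<'E'
import numpy as np
t0=.01
f=lambda t:np.array([205*np.sin(t)+26*np.cos(t),205*np.cos(t)-26*np.sin(t)])
for a,b in [(t0,.75),(.75,1.47)]:
    for t in np.linspace(a,b,20)[1:]:
        d=f(t)-f(a);print("[%.1f,%.1f,0]"%(-d[0],-d[1]),end=" ")
    print()
E
```

```text
[-8.0,1.2,0] [-15.8,2.8,0] [-23.7,4.7,0] [-31.4,6.8,0] [-39.1,9.3,0] [-46.6,12.1,0] [-54.1,15.1,0] [-61.4,18.5,0] [-68.6,22.1,0] [-75.6,26.0,0] [-82.5,30.2,0] [-89.2,34.6,0] [-95.8,39.3,0] [-102.1,44.2,0] [-108.3,49.4,0] [-114.2,54.9,0] [-119.9,60.5,0] [-125.4,66.4,0] [-130.7,72.5,0] 
[-4.9,6.1,0] [-9.6,12.4,0] [-14.0,18.9,0] [-18.2,25.5,0] [-22.1,32.3,0] [-25.7,39.2,0] [-29.1,46.2,0] [-32.2,53.4,0] [-35.1,60.7,0] [-37.7,68.1,0] [-40.0,75.6,0] [-42.0,83.2,0] [-43.7,90.8,0] [-45.1,98.5,0] [-46.2,106.3,0] [-47.1,114.0,0] [-47.6,121.9,0] [-47.9,129.7,0] [-47.8,137.5,0]
```

```bash
python3 -m creep '[{"slide":[-4,0.5,0],"roll":0,"grip":1},{"slide":[-8,1.2,0],"roll":0,"grip":1},{"slide":[-15.8,2.8,0],"roll":0,"grip":1},{"slide":[-23.7,4.7,0],"roll":0,"grip":1},{"slide":[-31.4,6.8,0],"roll":0,"grip":1},{"slide":[-39.1,9.3,0],"roll":0,"grip":1}]'; python3 shot.py wrist w2
```

```text
time: 3.5
tool_pos: [0.5906, 0.1015, 0.2245]
ee_rot: [-1.572, -0.0, 1.95]
wrist_force: [-0.6, 4.7, 2.4]
width: 0.0109
t 3.5 [0.5906 0.1015 0.2245] [-9.0070e+01 -1.0000e-02  1.1175e+02] F [-0.6  4.7  2.4] w 0.0109
```

View pics/w2.png

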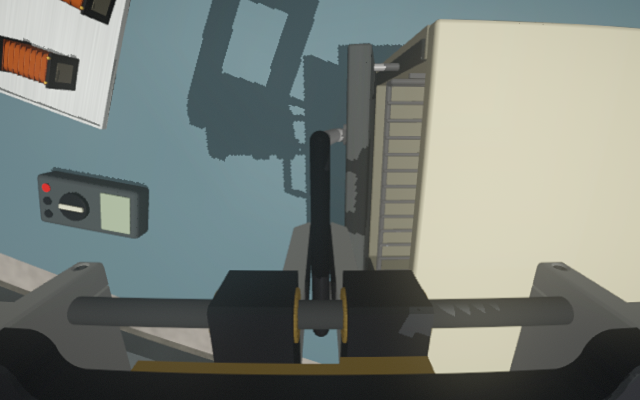

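The door is open about 0.2 rad with the bar in the fingers, and the rack is visible. The force is only 5 N, so I continue the arc.

```bash
python3 -m creep '[{"slide":[-7.5,2.8,0],"roll":0,"grip":1},{"slide":[-15,5.8,0],"roll":0,"grip":1},{"slide":[-22.3,9.2,0],"roll":0,"grip":1},{"slide":[-29.5,12.8,0],"roll":0,"grip":1},{"slide":[-36.5,16.7,0],"roll":0,"grip":1},{"slide":[-43.4,20.9,0],"roll":0,"grip":1},{"slide":[-50.1,25.3,0],"roll":0,"grip":1},{"slide":[-56.7,30,0],"roll":0,"grip":1},{"slide":[-63,34.9,0],"roll":0,"grip":1},{"slide":[-69.2,40.1,0],"roll":0,"grip":1},{"slide":[-75.1,45.6,0],"roll":0,"grip":1},{"slide":[-80.8,51.2,0],"roll":0,"grip":1},{"slide":[-86.3,57.1,0],"roll":0,"grip":1},{"slide":[-91.6,63.2,0],"roll":0,"grip":1}]'
```

```text
time: 4.72
tool_pos: [0.6238, 0.0164, 0.1601]
ee_rot: [-1.569, -0.0, 1.95]
wrist_force: [-2.2, 2.2, 1.6]
width: 0.011
```

```bash
python3 -m creep '[{"slide":[-4.9,6.1,0],"roll":0,"grip":1},{"slide":[-9.6,12.4,0],"roll":0,"grip":1},{"slide":[-14,18.9,0],"roll":0,"grip":1},{"slide":[-18.2,25.5,0],"roll":0,"grip":1},{"slide":[-22.1,32.3,0],"roll":0,"grip":1},{"slide":[-25.7,39.2,0],"roll":0,"grip":1},{"slide":[-29.1,46.2,0],"roll":0,"grip":1},{"slide":[-32.2,53.4,0],"roll":0,"grip":1},{"slide":[-35.1,60.7,0],"roll":0,"grip":1},{"slide":[-37.7,68.1,0],"roll":0,"grip":1},{"slide":[-40,75.6,0],"roll":0,"grip":1},{"slide":[-42,83.2,0],"roll":0,"grip":1}]'; python3 shot.py scene s2
```

```text
time: 5.72
tool_pos: [0.6395, -0.0222, 0.0768]
ee_rot: [-1.57, -0.0, 1.95]
wrist_force: [-4.1, -0.1, 1.0]
width: 0.0107
t 5.72 [ 0.6395 -0.0222  0.0768] [-8.9960e+01 -2.0000e-02  1.1176e+02] F [-4.1 -0.1  1. ] w 0.0107
```

View pics/s2.png

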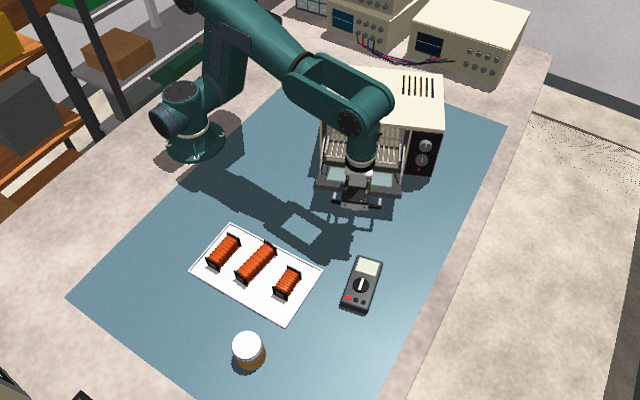

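```bash
python3 -m creep '[{"slide":[-1.7,7.6,0],"roll":0,"grip":1},{"slide":[-3.1,15.3,0],"roll":0,"grip":1},{"slide":[-4.2,23.1,0],"roll":0,"grip":1},{"slide":[-5.1,30.8,0],"roll":0,"grip":1},{"slide":[-5.6,38.7,0],"roll":0,"grip":1},{"slide":[-5.9,44,0],"roll":0,"grip":1},{"slide":[-5.9,47,0],"roll":0,"grip":1},{"slide":[-5.9,49,0],"roll":0,"grip":1},{"slide":[-5.9,51,0],"roll":0,"grip":1},{"slide":[-5.9,51,0],"roll":0,"grip":1}]'
```

```text
time: 6.6
tool_pos: [0.6416, -0.0271, 0.0297]
ee_rot: [-1.571, -0.0, 1.951]
wrist_force: [-10.1, 2.5, 11.8]
width: 0.0112
```

```bash
python3 -m creep '[{"slide":[0,2,0],"roll":0,"grip":1},{"slide":[0,4,0],"roll":0,"grip":1},{"slide":[0,4,0],"roll":0,"grip":1}]'; python3 shot.py wrist w3;  python3 shot.py side d3
```

```text
time: 6.85
tool_pos: [0.6417, -0.0271, 0.0295]
ee_rot: [-1.572, 0.001, 1.951]
wrist_force: [-16.9, 2.7, 24.7]
width: 0.0111
t 6.85 [ 0.6417 -0.0271  0.0295] [-9.0060e+01  4.0000e-02  1.1179e+02] F [-16.9   2.7  24.7] w 0.0111
t 6.9 [ 0.6417 -0.0271  0.0295] [-9.0060e+01  4.0000e-02  1.1179e+02] F [-16.    2.4  23.8] w 0.0111
```

View pics/w3.png

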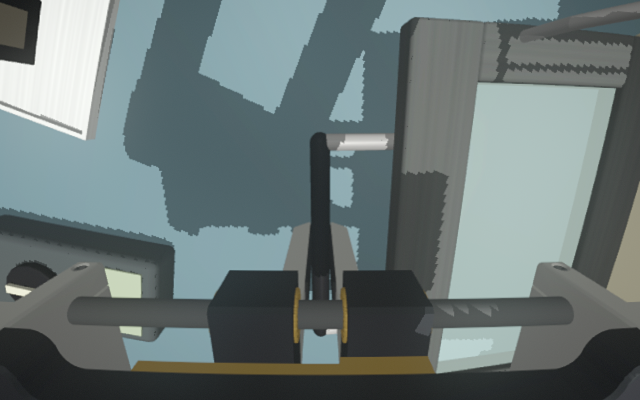

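View pics/d3.png

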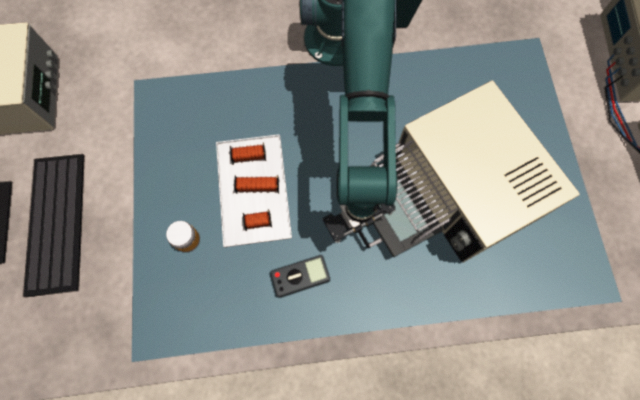

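Another 4 mm of command raised the force to 25 N with no movement, so the door is on its stop. I relieve the load, open to about 28 mm and rise.

```bash
python3 -m creep '[{"slide":[0,-3,0],"roll":0,"grip":1},{"slide":[0,-6,0],"roll":0,"grip":1},{"slide":[0,-6,0],"roll":0,"grip":0.9},{"slide":[0,-6,0],"roll":0,"grip":0.8},{"slide":[0,-6,0],"roll":0,"grip":0.7},{"slide":[0,-6,0],"roll":0,"grip":0.7},{"slide":[0,-10,0],"roll":0,"grip":0.7},{"slide":[0,-22,0],"roll":0,"grip":0.7},{"slide":[0,-40,0],"roll":0,"grip":0.7},{"slide":[0,-75,0],"roll":0,"grip":0.7},{"slide":[0,-115,0],"roll":0,"grip":0.6},{"slide":[0,-155,0],"roll":0,"grip":0.4},{"slide":[0,-190,0],"roll":0,"grip":0.3},{"slide":[0,-200,0],"roll":0,"grip":0.3},{"slide":[0,-200,0],"roll":0,"grip":0.3}]'; python3 shot.py wrist w4; python3 tgt.py .386 -.309 .16 1
python3 - <<'E'
from h import *
c1=lambda p:oc(p,(205,125),5)
for p in [(55,88),(375,50)]: print(onz("side",c1(p),.010))
E
```

```text
time: 8.2
tool_pos: [0.6442, -0.0279, 0.2294]
ee_rot: [-1.581, 0.006, 1.95]
wrist_force: [-0.6, -0.4, 0.6]
width: 0.0581
t 8.2 [ 0.6442 -0.0279  0.2294] [-90.58   0.33 111.74] F [-0.6 -0.4  0.6] w 0.0581
slide [-165.9   64.2  343.2] roll 110.7 yaw 111.75
[ 0.32880324 -0.40411296  0.01      ]
[ 0.32644096 -0.21206365  0.01      ]
```

View pics/w4.png

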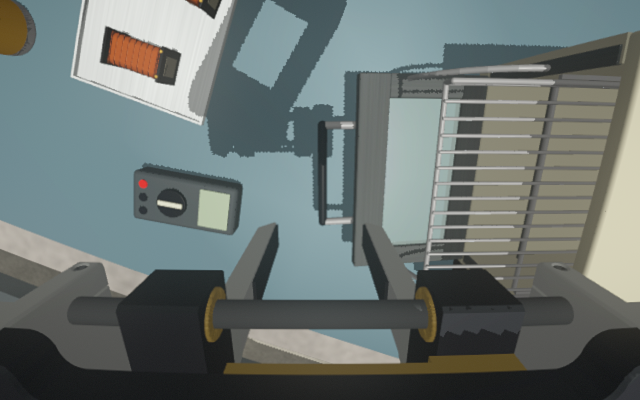

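```bash
python3 -m creep '[{"slide":[-20,0,40],"roll":7,"grip":0.3},{"slide":[-166,0,343],"roll":110.7,"grip":0.3},{"slide":[-166,0,343],"roll":110.7,"grip":0.3},{"slide":[-166,0,343],"roll":110.7,"grip":0.3},{"slide":[-166,0,343],"roll":110.7,"grip":0.3},{"slide":[-166,0,343],"roll":110.7,"grip":0.3},{"slide":[-166,0,343],"roll":110.7,"grip":0.3},{"slide":[-166,0,343],"roll":110.7,"grip":0.3},{"slide":[-166,0,343],"roll":110.7,"grip":0.3},{"slide":[-166,0,343],"roll":110.7,"grip":0.3},{"slide":[-166,0,343],"roll":110.7,"grip":0.3},{"slide":[-166,40,343],"roll":110.7,"grip":0.3},{"slide":[-166,64,343],"roll":110.7,"grip":0.3},{"slide":[-166,64,343],"roll":110.7,"grip":0.3},{"slide":[-166,64,343],"roll":110.7,"grip":0.3},{"slide":[-166,64,343],"roll":110.7,"grip":0.3},{"slide":[-166,64,343],"roll":110.7,"grip":0.3},{"slide":[-166,64,343],"roll":110.7,"grip":0.3},{"slide":[-166,64,343],"roll":110.7,"grip":0.3},{"slide":[-166,64,343],"roll":110.7,"grip":0.3}]'; python3 shot.py wrist w5
```

```text
time: 9.92
tool_pos: [0.3845, -0.3085, 0.1579]
ee_rot: [-1.57, 0.001, 0.019]
wrist_force: [-0.3, -0.5, 0.1]
width: 0.0658
t 9.92 [ 0.3845 -0.3085  0.1579] [-8.994e+01  5.000e-02  1.110e+00] F [-0.3 -0.5  0.1] w 0.0658
```

View pics/w5.png

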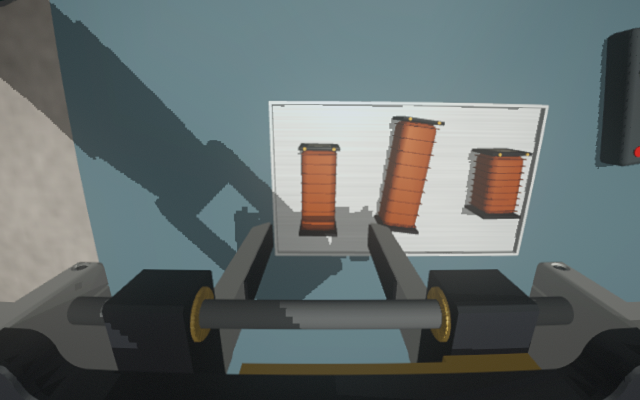

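```bash
python3 - <<'E'
import cv2
s=cv2.imread("pics/w5.png")
cv2.imwrite("pics/c5.png",cv2.resize(s[130:250,270:430],None,fx=5,fy=5,interpolation=cv2.INTER_CUBIC))
E
```

```text
(no output)
```

View pics/c5.png

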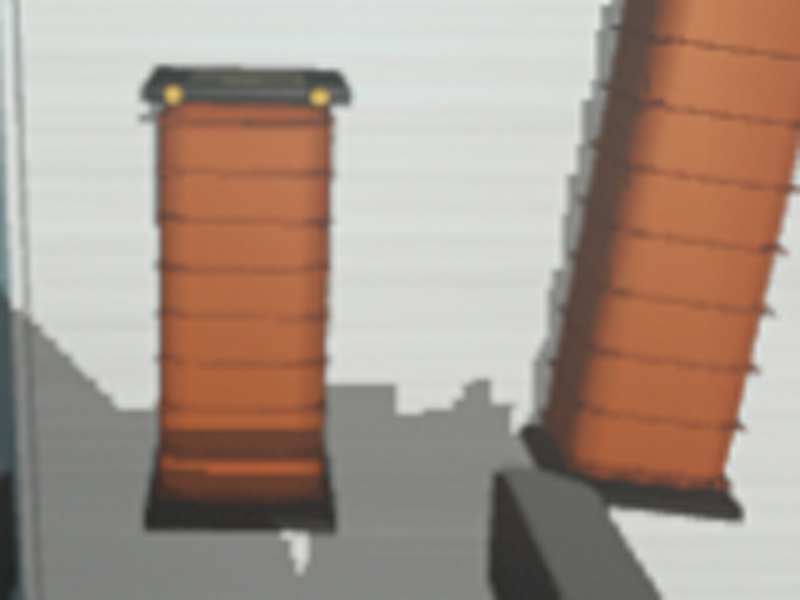

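The target's far flange top edge is about (143,98)-(350,101) in the crop, and the near flange's outer top edge is (145,528)-(335,530). B's near-left flange corner is at about (522,430).

```bash
python3 - <<'E'
from h import *
np.set_printoptions(precision=4,suppress=True)
d=np.load("pics/w5.npz");ci=(d["K"],d["d"],d["T"])
c=lambda p:onz("wrist",oc(p,(270,130),5),.047,ci)[:2]
a,b,e,f=map(c,[(143,97),(350,100),(335,530),(145,528)])
print(a,b,e,f,c((522,430)),c((742,518)));m=(a+b+e+f)/4;D=a+b-e-f
print("mid",m,"len",np.linalg.norm(D)/2,np.degrees(np.arctan2(D[1],D[0])),np.linalg.norm(a-b),np.linalg.norm(e-f))
E
python3 tgt.py .3845 -.309 .015 1
```

```text
[ 0.3611 -0.2625] [ 0.4036 -0.2623] [ 0.4039 -0.358 ] [ 0.3613 -0.3583] [ 0.4441 -0.3335] [ 0.4953 -0.3536]
mid [ 0.3825 -0.3103] len 0.0957888897630129 90.13597478979868 0.042562344596214996 0.04256546223871477
slide [-1.000e-01  1.433e+02 -5.000e-01] roll 0.1 yaw 1.1
```

Coil mid is (0.3825,-0.310) at yaw 90°, which agrees with the scene view within 2 mm. B's corner clears the finger by about 15 mm. Descend and grip.

```bash
python3 -m creep '[{"slide":[-1,30,-1],"roll":0.5,"grip":0.3},{"slide":[-1,65,-1],"roll":0.5,"grip":0.3},{"slide":[-1,95,-1],"roll":0.5,"grip":0.3},{"slide":[-1,118,-1],"roll":0.5,"grip":0.3},{"slide":[-1,133,-1],"roll":0.5,"grip":0.3},{"slide":[-1,142,-1],"roll":0.5,"grip":0.3},{"slide":[-1,142,-1],"roll":0.5,"grip":0.3},{"slide":[-1,142,-1],"roll":0.5,"grip":0.4},{"slide":[-1,142,-1],"roll":0.5,"grip":0.5},{"slide":[-1,142,-1],"roll":0.5,"grip":0.6},{"slide":[-1,142,-1],"roll":0.5,"grip":0.8},{"slide":[-1,142,-1],"roll":0.5,"grip":0.8},{"slide":[-1,142,-1],"roll":0.5,"grip":0.8}]'
```

```text
time: 11.05
tool_pos: [0.3833, -0.3105, 0.018]
ee_rot: [-1.572, 0.001, 0.01]
wrist_force: [-4.0, 0.1, 5.6]
width: 0.038
```

Opening is 38 mm, which is the winding width. Lift and check.

```bash
python3 -m creep '[{"slide":[0,-5,0],"roll":0,"grip":0.8},{"slide":[0,-15,0],"roll":0,"grip":0.8},{"slide":[0,-35,0],"roll":0,"grip":0.8},{"slide":[0,-70,0],"roll":0,"grip":0.8},{"slide":[0,-110,0],"roll":0,"grip":0.8},{"slide":[0,-150,0],"roll":0,"grip":0.8},{"slide":[0,-190,0],"roll":0,"grip":0.8},{"slide":[0,-220,0],"roll":0,"grip":0.8},{"slide":[0,-240,0],"roll":0,"grip":0.8},{"slide":[0,-240,0],"roll":0,"grip":0.8}]'; python3 shot.py wrist w6;python3 tgt.py .586 .113 .258 111.8
python3 - <<'E'
from h import *
d=np.load("pics/w4.npz");ci=(d["K"],d["d"],d["T"])
a,b=[onz("wrist",p,.150,ci) for p in [(445,85),(428,265)]]
print(a,b,np.linalg.norm(a-b),np.degrees(np.arctan2(*(b-a)[1::-1])))
h=np.array([.5662,.1646]);o=np.array([.3714,-.9285])
print((a[:2]-h)@o,(b[:2]-h)@o)
E
```

```text
time: 11.88
tool_pos: [0.3857, -0.3111, 0.263]
ee_rot: [-1.578, -0.008, 0.01]
wrist_force: [0.8, -0.6, -3.2]
width: 0.038
t 11.88 [ 0.3857 -0.3111  0.263 ] [-90.43  -0.48   0.59] F [ 0.8 -0.6 -3.2] w 0.038
slide [205.4   0.8 421.3] roll -111.2 yaw 0.58
[0.50637592 0.03311869 0.15      ] [0.6678698  0.10159338 0.15      ] 0.1754111021477497 22.97733229083084
0.09986173084365642 0.09626180403819752
```

View pics/w6.png

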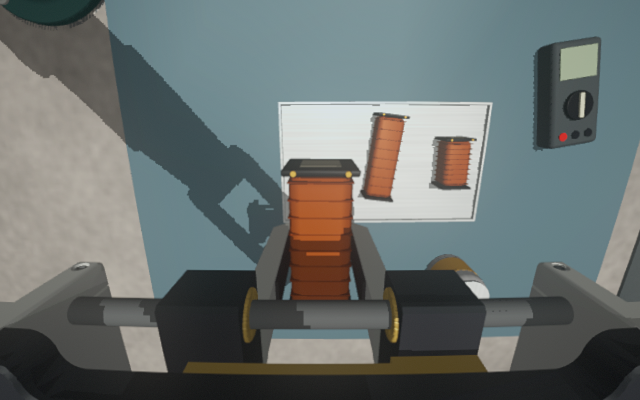

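The coil is held level (weight reads 3.2 N) and the other coils are undisturbed. The rack's front edge measures 98–100 mm out, which confirms the door is down. Next I carry the coil to above rack_spot.

```bash
python3 tgt.py .5874 .1117 .258 111.8; python3 -m creep '[{"slide":[5,0,10],"roll":-3,"grip":0.8},{"slide":[16,0,32],"roll":-9,"grip":0.8},{"slide":[28,0,56],"roll":-15,"grip":0.8},{"slide":[40,0,80],"roll":-21,"grip":0.8},{"slide":[52,0,105],"roll":-28,"grip":0.8},{"slide":[64,0,130],"roll":-34,"grip":0.8},{"slide":[76,0,155],"roll":-41,"grip":0.8},{"slide":[88,0,180],"roll":-48,"grip":0.8},{"slide":[100,0,206],"roll":-54,"grip":0.8},{"slide":[112,0,232],"roll":-61,"grip":0.8},{"slide":[124,0,258],"roll":-68,"grip":0.8},{"slide":[136,0,284],"roll":-75,"grip":0.8},{"slide":[148,0,308],"roll":-82,"grip":0.8},{"slide":[160,0,332],"roll":-88,"grip":0.8},{"slide":[172,0,354],"roll":-94,"grip":0.8},{"slide":[182,0,374],"roll":-99,"grip":0.8},{"slide":[192,0,392],"roll":-104,"grip":0.8},{"slide":[200,0,408],"roll":-108,"grip":0.8},{"slide":[205,0,418],"roll":-110,"grip":0.8},{"slide":[206,0,420],"roll":-111.2,"grip":0.8}]'; python3 -m creep '[{"slide":[0,0,0],"roll":0,"grip":0.8},{"slide":[0,0,0],"roll":0,"grip":0.8}]';python3 tgt.py .5874 .1117 .165 111.8; python3 shot.py wrist w7;python3 shot.py side d7
```

```text
slide [206.8   0.8 420. ] roll -111.2 yaw 0.58
time: 13.6
tool_pos: [0.5852, 0.114, 0.2533]
ee_rot: [-1.566, -0.002, 1.954]
wrist_force: [0.3, -0.8, -3.7]
width: 0.038
time: 13.77
tool_pos: [0.5852, 0.1114, 0.2557]
ee_rot: [-1.569, -0.0, 1.949]
wrist_force: [-0.4, -0.2, -2.8]
width: 0.0379
slide [-0.6 90.7 -2.4] roll -0.1 yaw 111.67
t 13.77 [0.5852 0.1114 0.2557] [-89.87  -0.   111.67] F [-0.4 -0.2 -2.8] w 0.0379
t 13.82 [0.5853 0.1112 0.2563] [-8.9930e+01  1.0000e-02  1.1165e+02] F [-0.2 -0.3 -4.4] w 0.0379
```

View pics/w7.png

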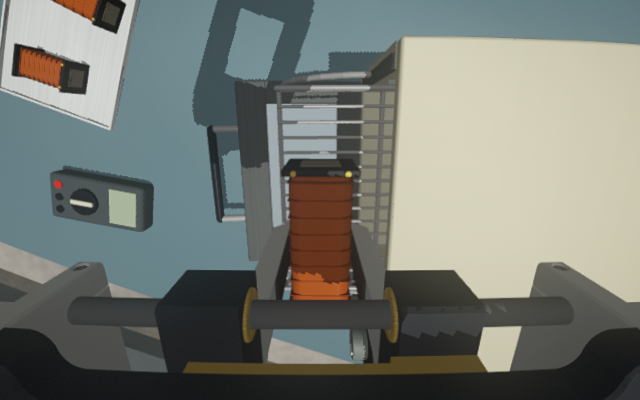

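View pics/d7.png

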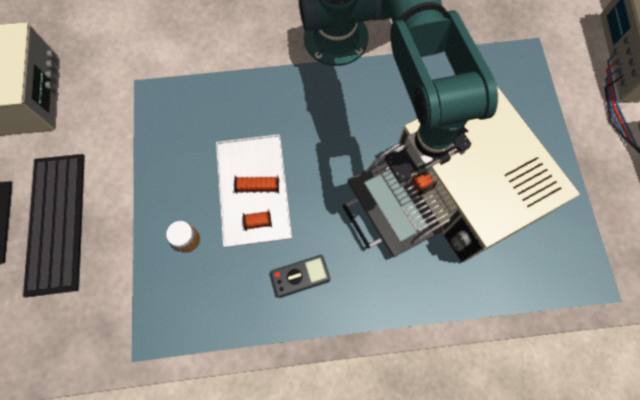

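The coil is parallel to the rack's front edge and about 57 mm out of the oven. I lower it slowly to 4 mm above contact, then feel for the rack.

```bash
python3 -m creep '[{"slide":[0,15,0],"roll":0,"grip":0.8},{"slide":[0,32,0],"roll":0,"grip":0.8},{"slide":[0,48,0],"roll":0,"grip":0.8},{"slide":[0,62,0],"roll":0,"grip":0.8},{"slide":[0,74,0],"roll":0,"grip":0.8},{"slide":[0,82,0],"roll":0,"grip":0.8},{"slide":[0,86,0],"roll":0,"grip":0.8},{"slide":[0,86,0],"roll":0,"grip":0.8}]'; python3 -m creep '[{"slide":[0,1,0],"roll":0,"grip":0.8},{"slide":[0,2,0],"roll":0,"grip":0.8},{"slide":[0,2,0],"roll":0,"grip":0.8}]'
```

```text
time: 14.53
tool_pos: [0.5853, 0.1118, 0.1699]
ee_rot: [-1.569, -0.0, 1.95]
wrist_force: [0.6, -0.2, -3.8]
width: 0.0374
time: 14.78
tool_pos: [0.5862, 0.1123, 0.1697]
ee_rot: [-1.572, 0.0, 1.95]
wrist_force: [-0.2, 0.6, -4.3]
width: 0.0374
```

```bash
python3 -m creep '[{"slide":[0,1,0],"roll":0,"grip":0.8},{"slide":[0,2,0],"roll":0,"grip":0.8},{"slide":[0,2,0],"roll":0,"grip":0.8}]'; python3 -m creep '[{"slide":[0,1,0],"roll":0,"grip":0.8},{"slide":[0,1,0],"roll":0,"grip":0.8}]'
```

```text
time: 15.03
tool_pos: [0.5858, 0.1123, 0.1668]
ee_rot: [-1.571, -0.0, 1.951]
wrist_force: [0.0, 0.9, -3.6]
width: 0.038
time: 15.2
tool_pos: [0.5857, 0.1122, 0.1656]
ee_rot: [-1.571, -0.0, 1.951]
wrist_force: [1.0, -0.6, -3.7]
width: 0.0375
```

```bash
python3 -m creep '[{"slide":[0,1,0],"roll":0,"grip":0.8},{"slide":[0,1,0],"roll":0,"grip":0.8}]'; python3 -m creep '[{"slide":[0,1,0],"roll":0,"grip":0.8},{"slide":[0,1,0],"roll":0,"grip":0.8}]'
```

```text
time: 15.37
tool_pos: [0.5858, 0.1122, 0.1651]
ee_rot: [-1.571, 0.0, 1.95]
wrist_force: [-1.2, 0.4, -3.3]
width: 0.0377
time: 15.53
tool_pos: [0.5859, 0.1122, 0.165]
ee_rot: [-1.572, 0.0, 1.951]
wrist_force: [-1.9, -0.8, 2.0]
width: 0.0377
```

Contact at TCP z = 0.165, as predicted, with the force now positive. Release to about 60 mm and rise straight up.

```bash
python3 -m creep '[{"slide":[0,0,0],"roll":0,"grip":0.58},{"slide":[0,0,0],"roll":0,"grip":0.52},{"slide":[0,0,0],"roll":0,"grip":0.46},{"slide":[0,0,0],"roll":0,"grip":0.38},{"slide":[0,0,0],"roll":0,"grip":0.36},{"slide":[0,0,0],"roll":0,"grip":0.36},{"slide":[0,-4,0],"roll":0,"grip":0.36},{"slide":[0,-12,0],"roll":0,"grip":0.36},{"slide":[0,-28,0],"roll":0,"grip":0.36},{"slide":[0,-55,0],"roll":0,"grip":0.36},{"slide":[0,-85,0],"roll":0,"grip":0.36},{"slide":[0,-105,0],"roll":0,"grip":0.36},{"slide":[0,-115,0],"roll":0,"grip":0.36},{"slide":[0,-115,0],"roll":0,"grip":0.36}]'; python3 shot.py wrist w8; python3 tgt.py .642 -.028 .20 111.8
```

```text
time: 16.7
tool_pos: [0.587, 0.1123, 0.2829]
ee_rot: [-1.578, 0.002, 1.95]
wrist_force: [0.2, -0.2, 0.4]
width: 0.0601
t 16.7 [0.587  0.1123 0.2829] [-9.0390e+01  1.1000e-01  1.1175e+02] F [ 0.2 -0.2  0.4] w 0.0601
slide [-150.8   80.4    0.5] roll -0.0 yaw 111.75
```

View pics/w8.png

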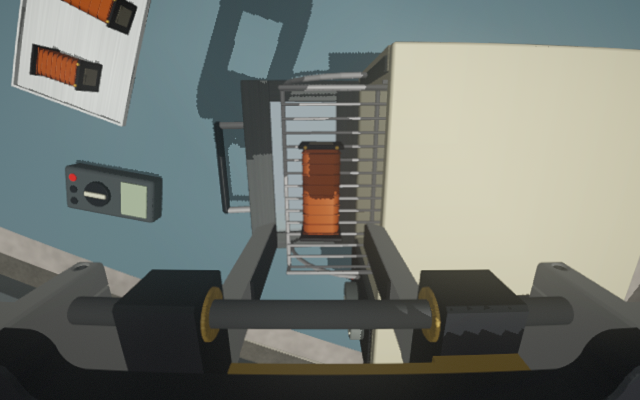

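The coil lies flat on the rack between the rails, from (303,145) to (340,238) in the image, and it is clear of the roof edge. Now back out over the handle.

```bash
python3 -m creep '[{"slide":[-20,0,0],"roll":0,"grip":0.36},{"slide":[-55,0,0],"roll":0,"grip":0.45},{"slide":[-90,0,0],"roll":0,"grip":0.55},{"slide":[-120,0,0],"roll":0,"grip":0.68},{"slide":[-142,0,0],"roll":0,"grip":0.68},{"slide":[-151,20,0],"roll":0,"grip":0.68},{"slide":[-151,60,0],"roll":0,"grip":0.68},{"slide":[-151,100,0],"roll":0,"grip":0.68},{"slide":[-151,135,0],"roll":0,"grip":0.68},{"slide":[-151,160,0],"roll":0,"grip":0.68},{"slide":[-151,170,0],"roll":0,"grip":0.68},{"slide":[-151,170,0],"roll":0,"grip":0.68},{"slide":[-151,170,0],"roll":0,"grip":0.68}]'; python3 shot.py wrist w9; python3 tgt.py .642 -.0275 .03 111.8
```

```text
time: 17.83
tool_pos: [0.6414, -0.028, 0.1082]
ee_rot: [-1.57, -0.001, 1.95]
wrist_force: [-0.9, -0.9, 0.7]
width: 0.0298
t 17.83 [ 0.6414 -0.028   0.1082] [-8.9930e+01 -5.0000e-02  1.1176e+02] F [-0.9 -0.9  0.7] w 0.0298
slide [ 0.8 80.2  0.4] roll -0.0 yaw 111.76
```

View pics/w9.png

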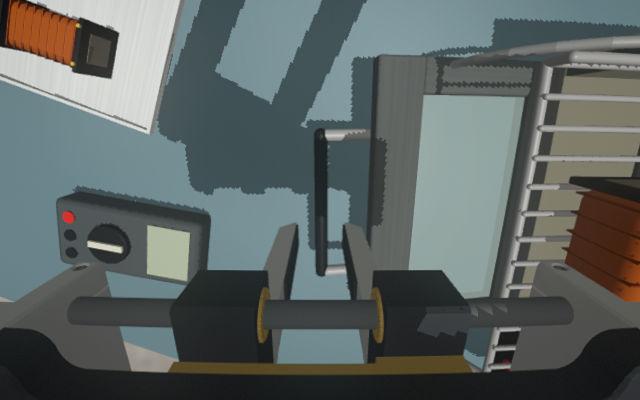

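The bar (x≈321) is midway between the fingertips (298 and 343). Descend and pinch.

```bash
python3 -m creep '[{"slide":[0.5,25,0],"roll":0,"grip":0.68},{"slide":[0.5,50,0],"roll":0,"grip":0.68},{"slide":[0.5,66,0],"roll":0,"grip":0.68},{"slide":[0.5,75,0],"roll":0,"grip":0.68},{"slide":[0.5,79,0],"roll":0,"grip":0.68},{"slide":[0.5,79,0],"roll":0,"grip":0.68},{"slide":[0.5,79,0],"roll":0,"grip":0.8},{"slide":[0.5,79,0],"roll":0,"grip":1},{"slide":[0.5,79,0],"roll":0,"grip":1},{"slide":[0.5,79,0],"roll":0,"grip":1}]'
python3 - <<'E'
import numpy as np
f=lambda t:np.array([205*np.sin(t)+26*np.cos(t),205*np.cos(t)-26*np.sin(t)])
T=np.linspace(1.45,0,73)
for k in range(0,72,18):
    for t in T[k+1:k+19]:
        d=f(t)-f(T[k]);print("[%.1f,%.1f,0]"%(-d[0],-d[1]),end=" ")
    print()
E
```

```text
time: 18.72
tool_pos: [0.6423, -0.0268, 0.0316]
ee_rot: [-1.573, -0.0, 1.951]
wrist_force: [0.2, 2.6, 3.8]
width: 0.0112
[0.0,-4.2,0] [0.1,-8.3,0] [0.3,-12.5,0] [0.6,-16.6,0] [0.9,-20.8,0] [1.4,-24.9,0] [1.9,-29.0,0] [2.5,-33.2,0] [3.2,-37.3,0] [4.0,-41.4,0] [4.8,-45.4,0] [5.7,-49.5,0] [6.8,-53.5,0] [7.9,-57.5,0] [9.0,-61.5,0] [10.3,-65.5,0] [11.6,-69.4,0] [13.0,-73.3,0] 
[1.5,-3.9,0] [3.1,-7.7,0] [4.7,-11.6,0] [6.4,-15.3,0] [8.2,-19.1,0] [10.1,-22.8,0] [12.1,-26.5,0] [14.1,-30.1,0] [16.2,-33.7,0] [18.4,-37.3,0] [20.6,-40.8,0] [22.9,-44.2,0] [25.3,-47.6,0] [27.7,-51.0,0] [30.3,-54.3,0] [32.8,-57.6,0] [35.5,-60.8,0] [38.2,-64.0,0] 
[2.8,-3.1,0] [5.6,-6.1,0] [8.5,-9.1,0] [11.5,-12.1,0] [14.5,-14.9,0] [17.6,-17.7,0] [20.7,-20.5,0] [23.9,-23.2,0] [27.1,-25.8,0] [30.4,-28.3,0] [33.7,-30.8,0] [37.1,-33.2,0] [40.5,-35.6,0] [44.0,-37.9,0] [47.6,-40.1,0] [51.1,-42.2,0] [54.7,-44.3,0] [58.4,-46.3,0] 
[3.7,-1.9,0] [7.4,-3.8,0] [11.2,-5.5,0] [15.0,-7.2,0] [18.8,-8.8,0] [22.7,-10.4,0] [26.6,-11.8,0] [30.5,-13.2,0] [34.5,-14.5,0] [38.5,-15.7,0] [42.5,-16.9,0] [46.5,-17.9,0] [50.5,-18.9,0] [54.6,-19.8,0] [58.7,-20.6,0] [62.8,-21.3,0] [66.9,-22.0,0] [71.0,-22.5,0]
```

```bash
python3 -m creep '[{"slide":[0,-2,0],"roll":0,"grip":1},{"slide":[0,-4.2,0],"roll":0,"grip":1},{"slide":[0.1,-8.3,0],"roll":0,"grip":1},{"slide":[0.3,-12.5,0],"roll":0,"grip":1},{"slide":[0.6,-16.6,0],"roll":0,"grip":1},{"slide":[0.9,-20.8,0],"roll":0,"grip":1},{"slide":[1.4,-24.9,0],"roll":0,"grip":1},{"slide":[1.9,-29,0],"roll":0,"grip":1},{"slide":[2.5,-33.2,0],"roll":0,"grip":1},{"slide":[3.2,-37.3,0],"roll":0,"grip":1},{"slide":[4,-41.4,0],"roll":0,"grip":1},{"slide":[4.8,-45.4,0],"roll":0,"grip":1},{"slide":[5.7,-49.5,0],"roll":0,"grip":1},{"slide":[6.8,-53.5,0],"roll":0,"grip":1},{"slide":[7.9,-57.5,0],"roll":0,"grip":1},{"slide":[9,-61.5,0],"roll":0,"grip":1},{"slide":[10.3,-65.5,0],"roll":0,"grip":1},{"slide":[11.6,-69.4,0],"roll":0,"grip":1},{"slide":[13,-73.3,0],"roll":0,"grip":1}]'; python3 shot.py wrist w10
```

```text
time: 20.3
tool_pos: [0.638, -0.0164, 0.1019]
ee_rot: [-1.572, 0.002, 1.95]
wrist_force: [6.5, 1.1, -7.1]
width: 0.011
t 20.3 [ 0.638  -0.0164  0.1019] [-90.08   0.14 111.74] F [ 6.5  1.1 -7.1] w 0.011
```

View pics/w10.png

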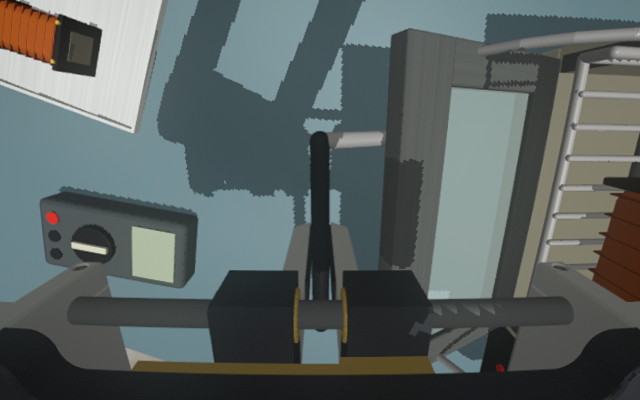

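The door is rising with the bar in the pinch, the coil is riding with the rack, and the force is about 10 N. Continuing.

```bash
python3 -m creep '[{"slide":[1.5,-3.9,0],"roll":0,"grip":1},{"slide":[3.1,-7.7,0],"roll":0,"grip":1},{"slide":[4.7,-11.6,0],"roll":0,"grip":1},{"slide":[6.4,-15.3,0],"roll":0,"grip":1},{"slide":[8.2,-19.1,0],"roll":0,"grip":1},{"slide":[10.1,-22.8,0],"roll":0,"grip":1},{"slide":[12.1,-26.5,0],"roll":0,"grip":1},{"slide":[14.1,-30.1,0],"roll":0,"grip":1},{"slide":[16.2,-33.7,0],"roll":0,"grip":1},{"slide":[18.4,-37.3,0],"roll":0,"grip":1},{"slide":[20.6,-40.8,0],"roll":0,"grip":1},{"slide":[22.9,-44.2,0],"roll":0,"grip":1},{"slide":[25.3,-47.6,0],"roll":0,"grip":1},{"slide":[27.7,-51,0],"roll":0,"grip":1},{"slide":[30.3,-54.3,0],"roll":0,"grip":1},{"slide":[32.8,-57.6,0],"roll":0,"grip":1},{"slide":[35.5,-60.8,0],"roll":0,"grip":1},{"slide":[38.2,-64,0],"roll":0,"grip":1}]'
python3 shot.py side d11
```

```text
time: 21.85
tool_pos: [0.6247, 0.0167, 0.1675]
ee_rot: [-1.573, 0.008, 1.948]
wrist_force: [6.1, -4.7, -2.6]
width: 0.0111
t 21.85 [0.6247 0.0167 0.1675] [-90.15   0.43 111.62] F [ 6.1 -4.7 -2.6] w 0.0111
```

View pics/d11.png

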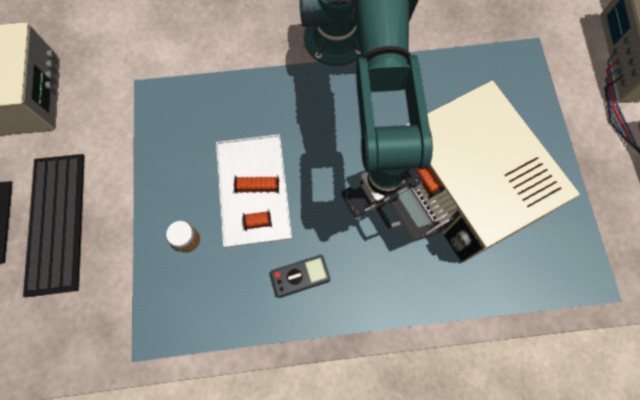

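The door is about half closed, and the coil on the rack is entering the mouth at about (428,180).

```bash
python3 -m creep '[{"slide":[2.8,-3.1,0],"roll":0,"grip":1},{"slide":[5.6,-6.1,0],"roll":0,"grip":1},{"slide":[8.5,-9.1,0],"roll":0,"grip":1},{"slide":[11.5,-12.1,0],"roll":0,"grip":1},{"slide":[14.5,-14.9,0],"roll":0,"grip":1},{"slide":[17.6,-17.7,0],"roll":0,"grip":1},{"slide":[20.7,-20.5,0],"roll":0,"grip":1},{"slide":[23.9,-23.2,0],"roll":0,"grip":1},{"slide":[27.1,-25.8,0],"roll":0,"grip":1},{"slide":[30.4,-28.3,0],"roll":0,"grip":1},{"slide":[33.7,-30.8,0],"roll":0,"grip":1},{"slide":[37.1,-33.2,0],"roll":0,"grip":1},{"slide":[40.5,-35.6,0],"roll":0,"grip":1},{"slide":[44,-37.9,0],"roll":0,"grip":1},{"slide":[47.6,-40.1,0],"roll":0,"grip":1},{"slide":[51.1,-42.2,0],"roll":0,"grip":1},{"slide":[54.7,-44.3,0],"roll":0,"grip":1},{"slide":[58.4,-46.3,0],"roll":0,"grip":1}]'
python3 shot.py wrist w12
```

```text
time: 23.4
tool_pos: [0.6037, 0.0686, 0.2171]
ee_rot: [-1.576, 0.013, 1.945]
wrist_force: [4.6, -9.4, 5.2]
width: 0.0106
t 23.4 [0.6037 0.0686 0.2171] [-90.29   0.74 111.47] F [ 4.6 -9.4  5.2] w 0.0106
```

View pics/w12.png

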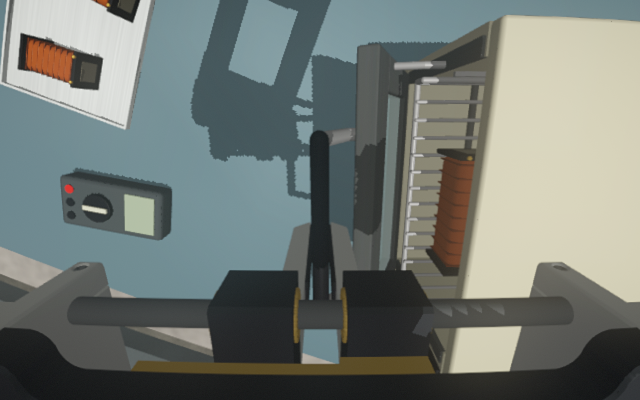

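```bash
python3 -m creep '[{"slide":[3.7,-1.9,0],"roll":0,"grip":1},{"slide":[7.4,-3.8,0],"roll":0,"grip":1},{"slide":[11.2,-5.5,0],"roll":0,"grip":1},{"slide":[15,-7.2,0],"roll":0,"grip":1},{"slide":[18.8,-8.8,0],"roll":0,"grip":1},{"slide":[22.7,-10.4,0],"roll":0,"grip":1},{"slide":[26.6,-11.8,0],"roll":0,"grip":1},{"slide":[30.5,-13.2,0],"roll":0,"grip":1},{"slide":[34.5,-14.5,0],"roll":0,"grip":1},{"slide":[38.5,-15.7,0],"roll":0,"grip":1},{"slide":[42.5,-16.9,0],"roll":0,"grip":1},{"slide":[46.5,-17.9,0],"roll":0,"grip":1},{"slide":[49.5,-18.7,0],"roll":0,"grip":1},{"slide":[52,-19.2,0],"roll":0,"grip":1},{"slide":[54,-19.7,0],"roll":0,"grip":1},{"slide":[56,-20.1,0],"roll":0,"grip":1}]'
python3 -m creep '[{"slide":[1.5,-0.3,0],"roll":0,"grip":1},{"slide":[3,-0.6,0],"roll":0,"grip":1},{"slide":[4.5,-0.8,0],"roll":0,"grip":1},{"slide":[6,-1.1,0],"roll":0,"grip":1},{"slide":[7.5,-1.3,0],"roll":0,"grip":1},{"slide":[9,-1.6,0],"roll":0,"grip":1},{"slide":[9,-1.6,0],"roll":0,"grip":1}]'
```

```text
time: 24.78
tool_pos: [0.5825, 0.1216, 0.2394]
ee_rot: [-1.578, 0.011, 1.946]
wrist_force: [1.0, -8.6, 11.6]
width: 0.011
time: 25.37
tool_pos: [0.5789, 0.1306, 0.2412]
ee_rot: [-1.578, 0.01, 1.947]
wrist_force: [1.1, -6.8, 11.7]
width: 0.0113
```

```bash
python3 -m creep '[{"slide":[1,0,0],"roll":0,"grip":1},{"slide":[2,0,0],"roll":0,"grip":1},{"slide":[3,0,0],"roll":0,"grip":1},{"slide":[4,0,0],"roll":0,"grip":1},{"slide":[5,0,0],"roll":0,"grip":1},{"slide":[6,0,0],"roll":0,"grip":1},{"slide":[6,0,0],"roll":0,"grip":1}]'
python3 -m creep '[{"slide":[1,0,0],"roll":0,"grip":1},{"slide":[2,0,0],"roll":0,"grip":1},{"slide":[2,0,0],"roll":0,"grip":1}]'
```

```text
time: 25.95
tool_pos: [0.5767, 0.136, 0.242]
ee_rot: [-1.579, 0.011, 1.946]
wrist_force: [0.5, -7.4, 14.0]
width: 0.0111
time: 26.2
tool_pos: [0.5759, 0.138, 0.2422]
ee_rot: [-1.579, 0.01, 1.946]
wrist_force: [-0.3, -7.6, 14.7]
width: 0.011
```

```bash
python3 -m creep '[{"slide":[1,0,0],"roll":0,"grip":1},{"slide":[2,0,0],"roll":0,"grip":1},{"slide":[2,0,0],"roll":0,"grip":1}]'
python3 -m creep '[{"slide":[1,0,0],"roll":0,"grip":1},{"slide":[2,0,0],"roll":0,"grip":1},{"slide":[2,0,0],"roll":0,"grip":1}]'; python3 shot.py wrist w13
```

```text
time: 26.45
tool_pos: [0.5752, 0.1398, 0.2424]
ee_rot: [-1.579, 0.01, 1.947]
wrist_force: [-0.9, -7.8, 16.1]
width: 0.011
time: 26.7
tool_pos: [0.5748, 0.1408, 0.2426]
ee_rot: [-1.579, 0.012, 1.946]
wrist_force: [-0.8, -9.2, 14.9]
width: 0.0106
t 26.7 [0.5748 0.1408 0.2426] [-90.5    0.71 111.48] F [-0.8 -9.2 14.9] w 0.0106
```

View pics/w13.png

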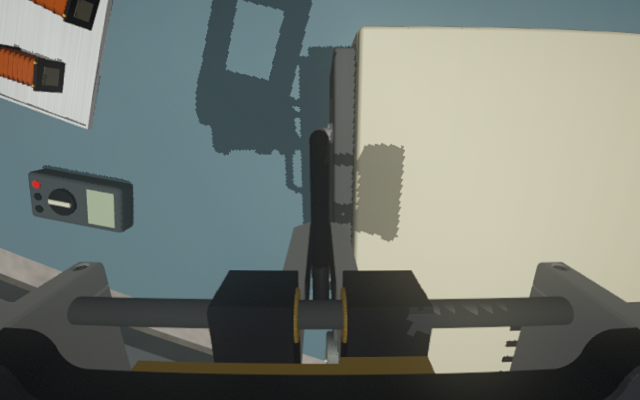

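```bash
python3 -m creep '[{"slide":[1,0,0],"roll":0,"grip":1},{"slide":[2,0,0],"roll":0,"grip":1},{"slide":[2,0,0],"roll":0,"grip":1}]'
python3 -m creep '[{"slide":[1,0,0],"roll":0,"grip":1},{"slide":[2,0,0],"roll":0,"grip":1},{"slide":[2,0,0],"roll":0,"grip":1}]'
```

```text
time: 27.0
tool_pos: [0.5748, 0.1408, 0.2426]
ee_rot: [-1.58, 0.016, 1.944]
wrist_force: [1.4, -12.7, 15.8]
width: 0.0113
time: 27.25
tool_pos: [0.5748, 0.1408, 0.2426]
ee_rot: [-1.58, 0.019, 1.942]
wrist_force: [2.9, -15.9, 15.2]
width: 0.0105
```

The door has stopped: position is unchanged while the inward force grows, and the handle is 25–26 mm out. Relieve the load, open and rise.

```bash
python3 -m creep '[{"slide":[-1.5,-2,0],"roll":0,"grip":1},{"slide":[-3,-4,0],"roll":0,"grip":1},{"slide":[-3,-4,0],"roll":0,"grip":0.9},{"slide":[-3,-4,0],"roll":0,"grip":0.8},{"slide":[-3,-4,0],"roll":0,"grip":0.6},{"slide":[-3,-4,0],"roll":0,"grip":0.6},{"slide":[-3,-4,0],"roll":0,"grip":0.6},{"slide":[-3,-10,0],"roll":0,"grip":0.6},{"slide":[-3,-25,0],"roll":0,"grip":0.6},{"slide":[-3,-50,0],"roll":0,"grip":0.6},{"slide":[-3,-80,0],"roll":0,"grip":0.6},{"slide":[-3,-100,0],"roll":0,"grip":0.6},{"slide":[-3,-110,0],"roll":0,"grip":0.6},{"slide":[-3,-110,0],"roll":0,"grip":0.6}]'; python3 shot.py wrist w14;python3 shot.py scene s14
```

```text
time: 28.42
tool_pos: [0.5725, 0.1472, 0.3489]
ee_rot: [-1.577, 0.001, 1.951]
wrist_force: [0.2, 0.5, 0.2]
width: 0.0374
t 28.42 [0.5725 0.1472 0.3489] [-9.034e+01  7.000e-02  1.118e+02] F [0.2 0.5 0.2] w 0.0374
t 28.47 [0.5723 0.1471 0.3467] [-9.017e+01  3.000e-02  1.118e+02] F [0.5 0.5 0. ] w 0.0375
```

```bash
python3 - <<'E'
import cv2,numpy as np
c=cv2.imread("pics/s14.png");o=cv2.imread("pics/scene0.png")
f=lambda c:cv2.resize(c[100:200,310:450],None,fx=5,fy=5,interpolation=cv2.INTER_CUBIC)[:300]
cv2.imwrite("pics/c14.png",np.vstack([f(o),f(c)]))
E
```

```text
(no output)
```

View pics/w14.png

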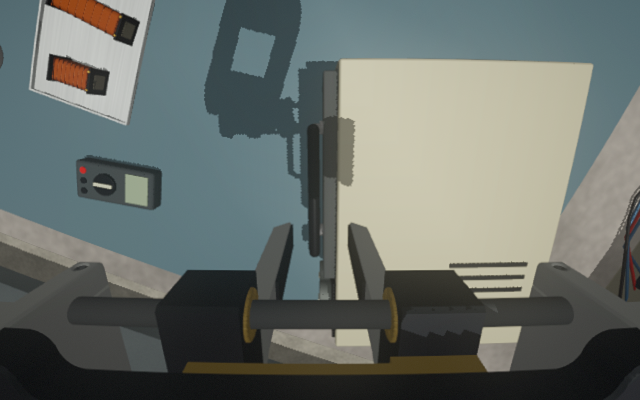

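View pics/c14.png

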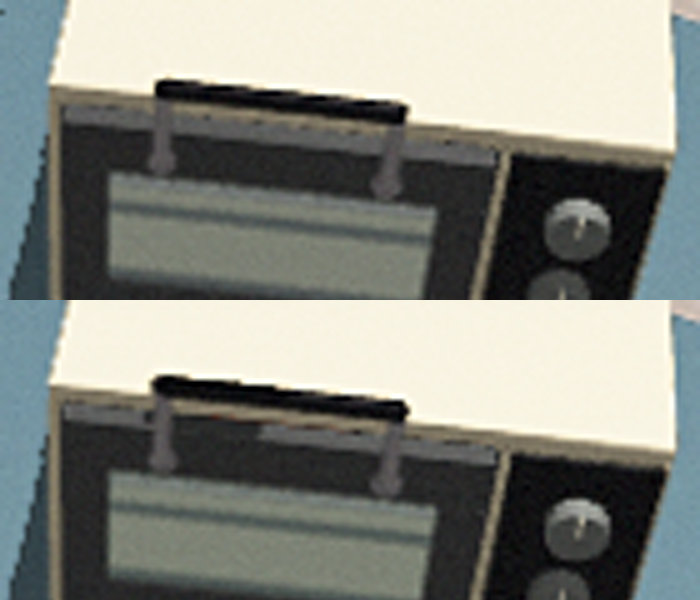

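View pics/s14.png

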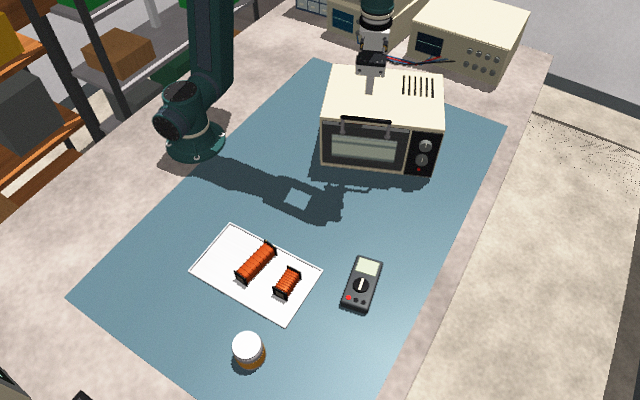

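The bar is at (314,126)-(315,256) in the wrist view. I'll check its offset from the front plane.

```bash
python3 - <<'E'
from h import *
h=np.array([.5662,.1646]);o=np.array([.3714,-.9285])
for f,ps,r in [("w1",[(320.5,127),(320,266)],[(349,57),(343,358)]),("w14",[(314,126),(314.5,256)],[(339.5,60),(336,345)])]:
    d=np.load("pics/%s.npz"%f);ci=(d["K"],d["d"],d["T"])
    B=[onz("wrist",p,.250,ci)[:2] for p in ps]; R=[onz("wrist",p,.222,ci)[:2] for p in r]
    n=(R[1]-R[0])/np.linalg.norm(R[1]-R[0]);n=np.array([n[1],-n[0]])
    print(f,[float((b-R[0])@n) for b in B])
import cv2
s=cv2.imread("pics/w14.png");cv2.imwrite("pics/c15.png",cv2.resize(s[50:270,280:370],None,fx=2.7,fy=2.7,interpolation=cv2.INTER_CUBIC))
E
```

```text
w1 [0.02738428287283143, 0.028809070480793876]
w14 [0.025727601244161805, 0.026873883486904344]
```

View pics/c15.png

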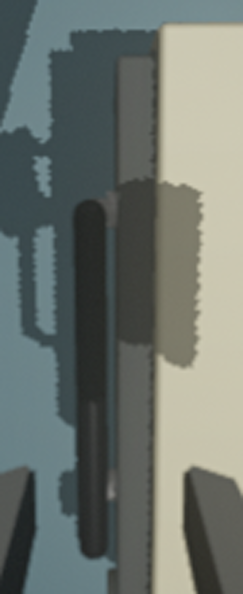

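```bash
python3 - <<'E'
from bench import ticket,robot
print(ticket.close_job()); print(robot.get_obs()["time"])
E
```

```text
the job is handed in; nothing more can be done
None
the job is handed in; nothing more can be done
```

The 100 mm coil is on the oven rack and the door is shut. I handed the job in at about 28.5 s of the 72 s allowed; no verdict is given.

- **Door down:** I pinched the handle and pulled until the door stopped. Pushing further raised the force to about 25 N with no movement. The rack's front edge measured 96–100 mm out, against 100 expected.
- **Coil:** I gripped the 100 mm coil on its winding (38 mm opening) and lowered it to light contact at the predicted height, then released it. The wrist picture showed it lying flat between the rails. It was still in place with the door about two thirds shut; I could not see it after that.
- **Door shut:** I closed it slowly, at about 50 mm/s and 12 mm/s at the end, until it met the stop. The handle then measured about 26 mm out of the front plane, where shut is 26; it was about 28 at the start. That reading is good to roughly 1 mm.
- **Everything else:** In the last scene picture the 75 and 125 mm coils, meter and tin look unmoved. The gripper is raised clear and the force reads about zero.

**Disagreement:** in the pictures the coils measured about 5 mm short (about 96, 119 and 69 mm). Their order of length was clear, so which one to bake was never in doubt.

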